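Idle the wash pump and draw the long batten out of the covered trough

TASK

First set the wash pump's lever to idle, which is straight up. Then take hold of the long wooden batten lying in the steel wash trough, draw it out through the opening between the two end covers by tilting it (it is longer than the opening), leave the lever at idle and leave the other things on the bench alone. Finish while still holding the batten in the gripper, level and still, about a hand's width clear above the trough's covers: do not put it down.

Things in the scene. Friction and masses are not known exactly. Their poses are not given: they have to be found in the camera images.
- trough: Fixed steel wash trough, outside 178 (its x) by 378 (its y, the length) by 75 mm high; walls 4 mm, floor 6 mm. Origin: centre of its underside. Two flat covers, 4 mm thick, tops at 75 mm, close its ends: the long one reaches 94 mm in from the +y end (robot's left), the short one 44 mm in from the -y end. 65 mm are free between floor and covers; inside from y = -185 to 185 mm.
- opening (a point): Centre of the trough's opening between the covers, at the covers' tops (75 mm above the bench); axes as the trough's. In the trough's frame it lies at y = -25 mm and the opening runs from y = -145 to 95, x = -85 to 85 mm.
- batten: Loose beech batten, 28 by 28 mm, 310 mm long (its y), under 0.3 kg. Origin: centre of its underside. Lies on the trough's floor along its length (to 3 degrees), its centre within 25 mm of the trough's; its -y end is under the short cover, its +y end under the long one. Slid in under the long cover until the -y end is free, it comes out -y end first, tilted 15 to 20 degrees.
- end_left (a point): Centre of the batten's +y end face (155 mm from its middle), the end under the long cover.
- end_right (a point): Centre of the batten's -y end face, the end under the short cover.
- pump_lever (a joint): Angle of the pump lever, rad: 0 leaning fully to its block's -x side (40 degrees from upright, towards the robot), 0.70 straight up = idle, 1.40 leaning fully to +x. Stays where it is left, with light friction.
- pump_lever_base: Fixed grey block 70 (its x) by 50 by 25 mm high under the pump lever, left or right of the trough. Origin: centre of its underside. The lever hinges about the block's y axis at 22 mm height and swings in its x-z plane: a 10 mm rod with a black ball grip of 26 mm diameter, centre 90 mm from the hinge (112 mm above the bench when straight up).
- pump_lever_tip (a point): Centre of the ball grip on the pump lever's end; moves with the lever.
- mould: Loose white plastic cheese mould (cup 90 mm wide, 75 mm high), on the other side of the trough than the lever; bystander, origin at the centre of its underside.
- cheese_a: Loose cheese wheel 196 mm wide, 85 mm high, beyond the trough; bystander, origin under its centre.
- cheese_b: Loose cheese wheel 156 mm wide, 70 mm high, beyond the trough; bystander, origin under its centre.
- brush: Loose hand brush 200 mm long, beyond the trough; bystander.
- jar: Loose jar 66 mm wide, 90 mm high, on the right side; bystander, origin under its centre.
- hoop: Loose wooden hoop 120 mm wide, 50 mm high, on the right side; bystander, origin under its centre.
- follower: Loose wooden disc 90 mm wide, 18 mm high, on the left side; bystander, origin under its centre.

How it is judged (in metres and radians):
On the way, in this order (a step that is already met when the one before it is completed fails the run):
1. the pump lever stands straight up (idle) while the batten still lies in the trough (value of joint pump_lever between 0.57 and 0.83 rad and height (world z) of each of end_left, end_right below 0.06 m), for 0.3 s.
2. the batten sticks out of the opening at a slant: one end above the covers, the other still below them (((height (world z) of end_right above 0.095 m and height (world z) of end_left below 0.07 m) or (height (world z) of end_left above 0.095 m and height (world z) of end_right below 0.07 m))), for 0.05 s.
At the end, for the whole second after the job is handed in: Batten held in the gripper, still (under 30 mm/s), level within 12 degrees, both end centres over 125 mm above the bench (50 mm above the covers), middle within 300 mm of the opening's centre in plan, not touching the trough; pump lever within 0.15 rad of straight up (value of joint pump_lever between 0.55 and 0.85 rad and height (world z) of each of end_left, end_right above 0.125 m and horizontal distance between batten and opening below 0.3 m and angle between batten's own y axis and vertical between 1.36 and 1.78 rad and contact force between batten and the fingers above 1 N and contact force between batten and trough below 0.1 N and linear speed of batten below 0.03 m/s); the arm keeps its last pose, push and grip.
It fails at once if a bystander was pushed more than 30 mm (distance of any of mould, cheese_a, cheese_b, brush, jar, hoop, follower from where it was at the start of the episode above 0.03 m).
It also fails if it takes over 58 s, if anything falls off the work surface, if the arm or the gripper's body presses on something with over 40 N, if the wrist force passes 120 N, or if a joint passes its speed limit or range.

ROBOT

A 6-joint arm with a two-finger parallel gripper is mounted at the origin on the work surface. World frame = base frame: x ahead of the robot, y to its left, z up, the work surface at z = 0. Lengths are in m, angles in degrees, forces in N, time in s.
With the tool pointing down it reaches from about 0.35 to 0.875 m from the base axis. Payload 4.2 kg.
Tool frame: the origin (TCP) lies midway between the tips of the shut fingers; the grasp point (between the pads) lies 19 mm behind it; z points along the fingers, y is the line along which they close (so a half turn about z gives the same grasp; the last joint's range is limited). The gripper opens to 87 mm and grips with 3 to 60 N. Pads are 19 mm wide; open, the fingers measure 117 mm over their backs; the gripper's body (75 mm by 190 mm) begins 51 mm behind the grasp point.
Start: joints at [-62.074, 22.042, 0.453, 0, -68.411, -14.817], TCP at [0.142, -0.609, 0.223] pointing down, gripper open.
Joint ranges: [-179.83, 179.83], [-69.29, 118.12], [-61.27, 80.66], [-181.25, 117.63], [-171.15, -9.14], [-177.46, 177.46]. Speed limits (degrees/s): [159.86, 159.86, 180, 180, 180, 180].

INTERFACE

Orientations are given as a 3x3 rotation matrix whose columns are the frame's x, y, z axes.
In Python, from station import * gives the robot as it stands. The module is installed in compiled form; this text tells all that it offers.
- The arm moves only by the tool servo_tool, never from a script. Its argument "deltas" is a list of rows, each an object of numbers: "tx", "ty", "tz": the shift along the tool's x, y, z in mm; "ax", "ay", "az": the turn, a rotation vector about the tool's x, y, z in rad; "claw": the finger opening in mm, from 0 to 87. In form: [{"tx": .., "ty": .., "tz": .., "ax": .., "ay": .., "az": .., "claw": ..}, ...]. A call has 1 to 12 rows; each row is the pose to reach, as a shift and turn from the pose commanded when the call began, along the tool's axes at that moment; what a row does not reach only later rows make up. A row lasts 1/12 s, in which the tool goes at most 41.7 mm and 7.16 degrees, less where a joint would pass 70% of its speed; a pose out of reach is approached as far as the arm can. A call with a gripper value outside its range is refused whole. The fingers move at their own pace and stop on an object; the grip force is fixed at half the most. Time passes only in rows, so rows that repeat a pose let the fingers close. It gives the time, the measured TCP pose, the force, the opening and the grip force at its end, in the units of the state.
- sense(): the state, without advancing time (a new reading comes with each control period).
- capture(name): name is "scene" or "top" or "wrist"; returns the picture (480x640x3 uint8, blue, green, red); there is no depth.
- calibration(name): a dict with "fx", "fy", "cx", "cy" (pixels), "cam_to_world" (4x4, takes a point from camera to world coordinates); the wrist camera has in their place "hand_eye" (4x4, takes a point from camera to tool coordinates, whose origin is the TCP and whose axes are the flange's). Camera axes: x right, y down, z forward; pixel columns grow to the right and rows downward; lengths in m; the calibration is good to about 2 mm. A picture is of the moment at which its call begins: read the wrist's pose just before it. calibration takes no time and is no camera call.
- finish_job(): hands the job in; it is judged then, once.
Trained networks look in the newest picture that a camera, given by its name, has taken for a name from the list of things; names that differ only in an ending like _2 or _b are one class to them, and where a whole thing is asked for, a point or a joint stands for the part that bears it (a point fixed in the world has none). Each returns a list of dicts, best first, with "confidence" (0 to 1); they miss things now and then, are a little off and sometimes report something else, mostly with a low value. They report only what shows in the picture. A call takes as long as a camera call.
- recognise(label, camera): "xyz" ([x, y, z] in m, in the coordinates of the camera as it stood for that picture, good to about 4 mm: the middle of the surface that is visible of it).
- trace(label, camera): "mask" (480x640 bool, what is visible of it).
The state is a dict: "time_s": time; "joints": joint angles; "joint_velocities": joint speeds; "effort": joint torques, N m; "tcp_pos": TCP position; "ee_rot": TCP orientation; "wrist_force": force on the tool from outside, world axes, zero at the start; "moment": the same for the moment, N m; "gripper_width": opening from 0.0 (shut) to 1.0 (fully open); "gripper_force": force on a finger pad.
Only numpy, scipy, OpenCV 4.12 (cv2) and the standard library are available. Lean on these libraries where they do the work, as an engineer would, in place of code of your own. Each camera call takes 0.05 s, during which the arm holds its last target. There are 200 camera calls.

## Working session

There is one attempt and no reset: what is moved stays moved. The work goes in short steps, Python scripts to look and compute and a tool call to move; the robot and the scene stay as the last step left them, time stands still between calls to the robot, and variables do not carry over. Pictures are saved under pics/ and viewed, at most 10 in all, crops included, and the job is handed in when it is done.

Besides the shell and the picture viewer there is one more tool, called in YAML: its name, and indented under it one key for each argument. servo_tool: Moves the arm, as the interface text tells. Its arguments: {"type":"object","properties":{"deltas":{"type":"array","items":{"type":"object","properties":{"tx":{"type":"number"},"ty":{"type":"number"},"tz":{"type":"number"},"ax":{"type":"number"},"ay":{"type":"number"},"az":{"type":"number"},"claw":{"type":"number"}}}}},"required":["deltas"]}

```bash
mkdir -p pics; cat > h.py <<'E'
from station import *
import numpy as np, cv2
def w(cam,p):
    return (np.array(calibration(cam)["cam_to_world"])@np.r_[p,1])[:3]
def pix(cam,P):
    c=calibration(cam);q=np.linalg.inv(np.array(c["cam_to_world"]))@np.r_[P,1]
    return c["fx"]*q[0]/q[2]+c["cx"],c["fy"]*q[1]/q[2]+c["cy"]
def onplane(cam,u,v,z):
    c=calibration(cam);T=np.array(c["cam_to_world"]);d=T[:3,:3]@np.array([(u-c["cx"])/c["fx"],(v-c["cy"])/c["fy"],1]);o=T[:3,3]
    return o+d*(z-o[2])/d[2]
E
python3 - <<'E'
from h import *
np.set_printoptions(precision=3,suppress=True)
s=sense();print(s["time_s"],s["tcp_pos"],s["ee_rot"],s["gripper_width"])
for c in ("scene","top"):
    cv2.imwrite(f"pics/{c}1.png",capture(c))
    print(c,np.array(calibration(c)["cam_to_world"])[:3,3])
    for l in ("trough","batten","pump_lever_tip","pump_lever_base","mould","cheese_a","brush","jar","hoop","follower"):
        for r in recognise(l,c)[:2]: print(c,l,round(r["confidence"],2),w(c,r["xyz"]))
print(sense()["time_s"])
E
```

```text
0.0 [ 0.142 -0.608  0.221] [[-0.974 -0.227 -0.001]
 [-0.227  0.974  0.002]
 [ 0.     0.002 -1.   ]] 0.9963425552606207
scene [1.637 0.48  0.844]
scene trough 0.82 [ 0.581 -0.017  0.051]
scene batten 0.77 [ 0.581 -0.064  0.035]
scene batten 0.71 [0.773 0.283 0.086]
scene pump_lever_base 0.97 [ 0.524 -0.366  0.029]
scene pump_lever_base 0.65 [ 0.58  -0.057  0.036]
scene mould 0.79 [0.502 0.351 0.05 ]
scene cheese_a 0.7 [ 0.792 -0.163  0.065]
scene cheese_a 0.64 [0.772 0.282 0.088]
scene brush 0.7 [0.765 0.015 0.021]
scene jar 0.93 [ 0.416 -0.471  0.054]
scene hoop 0.61 [0.765 0.017 0.018]
scene hoop 0.56 [ 0.691 -0.353  0.03 ]
scene follower 0.97 [0.415 0.464 0.021]
scene follower 0.18 [ 0.416 -0.467  0.053]
top [0.438 0.001 1.248]
top trough 0.91 [ 0.548 -0.03   0.003]
top batten 0.58 [ 0.573 -0.059  0.031]
top pump_lever_base 0.62 [ 0.509 -0.367  0.025]
top mould 0.84 [0.482 0.363 0.023]
top mould 0.66 [ 0.553 -0.03   0.004]
top cheese_a 0.97 [0.723 0.265 0.085]
top cheese_a 0.62 [ 0.756 -0.173  0.068]
top brush 0.85 [0.751 0.014 0.017]
top jar 0.86 [ 0.397 -0.467  0.088]
top jar 0.6 [0.75  0.016 0.016]
top hoop 0.73 [ 0.751 -0.175  0.068]
top hoop 0.24 [0.752 0.016 0.018]
top follower 0.68 [0.396 0.46  0.018]
1.1
```

View pics/scene1.png

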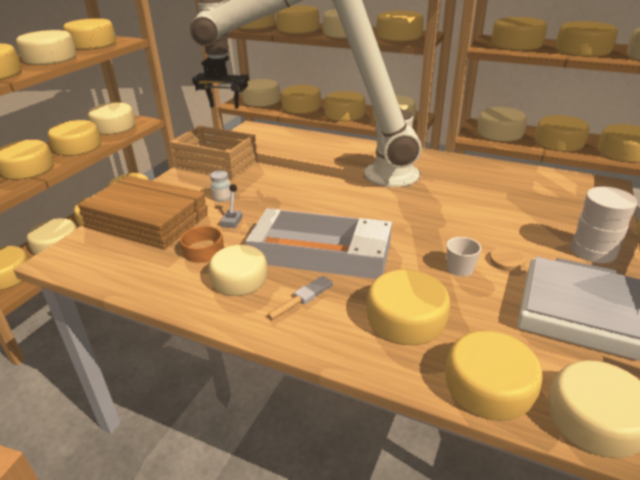

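View pics/top1.png

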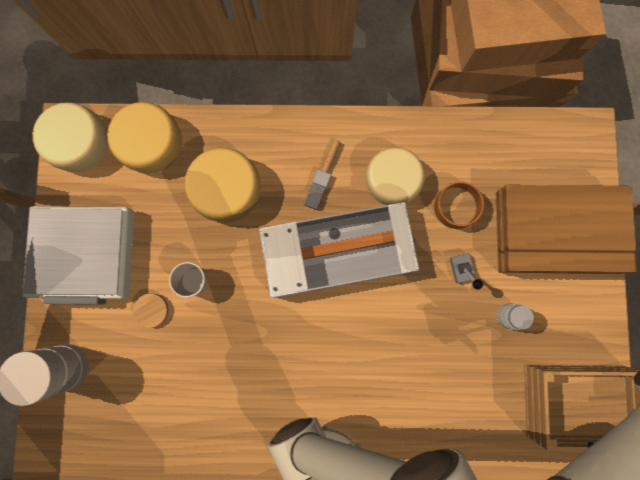

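Scene view: the lever is at about (232,200), the batten in the trough at (300,243). Top view: trough corners are near (260,228), (408,202), (418,272), (272,297), the batten runs (302,252)–(395,237), and the lever ball is at (478,284), leaning towards the robot. I'll zoom in for precision.

```bash
python3 - <<'E'
from h import *
im=cv2.imread("pics/top1.png")
a=cv2.resize(im[190:310,250:430],None,fx=4,fy=4,interpolation=cv2.INTER_CUBIC)
cv2.imwrite("pics/z1.png",a)
b=cv2.resize(im[235:305,435:505],None,fx=6,fy=6,interpolation=cv2.INTER_CUBIC)
s=cv2.imread("pics/scene1.png");c=cv2.resize(s[170:240,200:262],None,fx=6,fy=6,interpolation=cv2.INTER_CUBIC)
cv2.imwrite("pics/z2.png",np.hstack([b,c]))
E
```

```text
(no output)
```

View pics/z1.png

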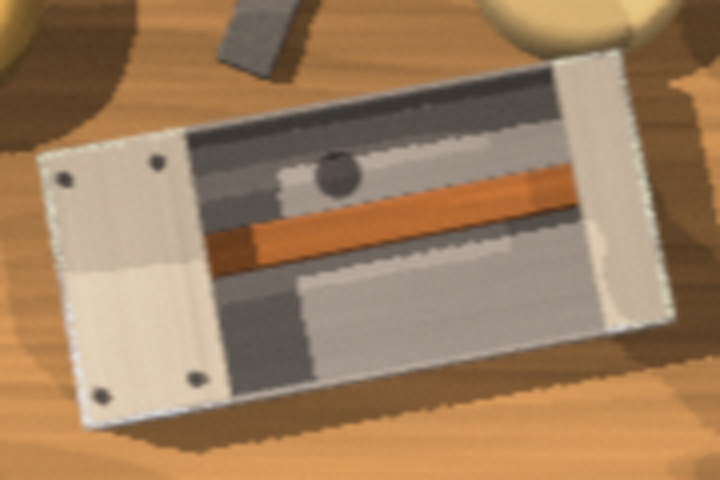

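View pics/z2.png

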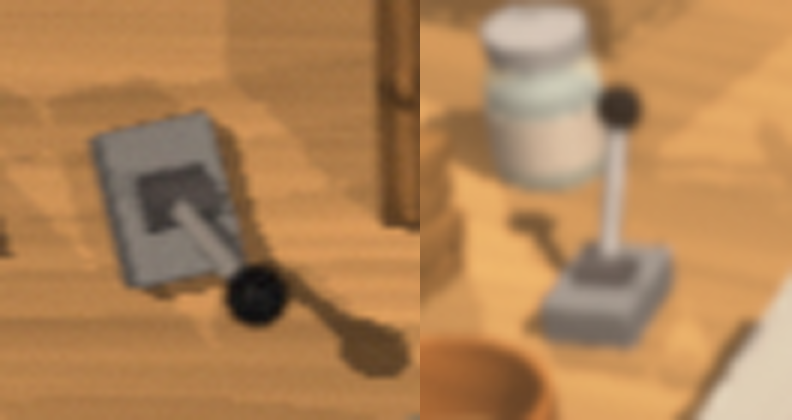

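Zoom: trough corners are (40,155), (622,50), (675,320), (88,428). The batten's visible ends are (205,235)/(215,275) and (575,166)/(580,207). The lever ball is at (257,295) in top, and at about (233,188) in scene; the block's corners are clear.

```bash
python3 - <<'E'
from h import *
np.set_printoptions(precision=4,suppress=True)
t=lambda x,y,z:onplane("top",250+(x+.5)/4-.5,190+(y+.5)/4-.5,z)
C=np.array([t(*p,.075) for p in ((40,155),(622,50),(675,320),(88,428))])
print(C, C.mean(0)); ctr=C.mean(0)
yl=(C[0]+C[3])/2-(C[1]+C[2])/2; xl=(C[0]+C[1])/2-(C[3]+C[2])/2
print("len",np.linalg.norm(yl),np.linalg.norm(xl),"yaw",np.degrees(np.arctan2(-yl[0],yl[1])),np.degrees(np.arctan2(xl[1],xl[0])))
for z in (.034,):
  B=np.array([t(*p,z) for p in ((205,235),(215,275),(575,166),(580,207))]);print(B)
  L=(B[0]+B[1])/2;R=(B[2]+B[3])/2;d=L-R;print("bat yaw",np.degrees(np.arctan2(-d[0],d[1])),(L+R)/2)
l=lambda x,y,z:onplane("top",435+(x+.5)/6-.5,235+(y+.5)/6-.5,z)
D=np.array([l(*p,.025) for p in ((97,140),(207,112),(243,262),(130,288))]);print("block",D.mean(0))
dx=(D[0]+D[1])/2-(D[2]+D[3])/2;print("yaw",np.degrees(np.arctan2(dx[1],dx[0])),np.linalg.norm(dx))
# triangulate ball
def ray(cam,u,v):
    p=onplane(cam,u,v,0);o=np.array(calibration(cam)["cam_to_world"])[:3,3];d=p-o;return o,d/np.linalg.norm(d)
r=[ray("top",435+257.5/6-.5,235+295.5/6-.5),ray("scene",200+199.5/6-.5,170+108.5/6-.5)]
A=np.vstack([np.eye(3)-np.outer(d,d) for o,d in r]);b=np.hstack([(np.eye(3)-np.outer(d,d))@o for o,d in r])
P=np.linalg.lstsq(A,b,rcond=None);print("ball",P[0],P[1])
for z in(.022,):print(l(178,205,z))
E
```

```text
[[ 0.61    0.1694  0.075 ]
 [ 0.6809 -0.2018  0.075 ]
 [ 0.5083 -0.2332  0.075 ]
 [ 0.4375  0.1351  0.075 ]] [ 0.5591 -0.0326  0.075 ]
len 0.37647882356740275 0.17565994372375593 yaw 10.847056924145067 10.770278844001089
[[ 0.5639  0.0657  0.034 ]
 [ 0.5376  0.0588  0.034 ]
 [ 0.6115 -0.1771  0.034 ]
 [ 0.5844 -0.1802  0.034 ]]
bat yaw 11.086189894796352 [ 0.5743 -0.0582  0.034 ]
block [ 0.5166 -0.3597  0.025 ]
yaw 11.63418767933367 0.06649312003235516
ball [ 0.4736 -0.373   0.1001] [0.]
[ 0.5148 -0.3644  0.022 ]
```

```bash
cat >> h.py <<'E'
from scipy.spatial.transform import Rotation as Rn
np.set_printoptions(precision=4,suppress=True)
def delta(P,R):
    s=sense();T=np.array(s["ee_rot"]);print("t",s["time_s"],"mm",T.T@(np.array(P)-s["tcp_pos"])*1e3,"rad",Rn.from_matrix(T.T@R).as_rotvec())
def down(yaw,tilt=0): # tool y at yaw deg (world), pointing down; tilt = turn about tool y
    a=np.radians(yaw);y=np.array([np.cos(a),np.sin(a),0]);z=np.array([0,0,-1.]);R=np.c_[np.cross(y,z),y,z]
    return R@Rn.from_rotvec([0,np.radians(tilt),0]).as_matrix()
E
python3 -c "
from h import *
delta([.474,-.373,.2],down(191.6))"
```

```text
t 1.1 mm [-377.0041  154.1988   22.5544] rad [-0.      0.     -1.5444]
```

servo_tool:
  deltas:
    - {"tx": -377,"ty": 154,"tz": 22,"az": -1.544,"claw": 87}
    - {"tx": -377,"ty": 154,"tz": 22,"az": -1.544,"claw": 87}
    - {"tx": -377,"ty": 154,"tz": 22,"az": -1.544,"claw": 87}
    - {"tx": -377,"ty": 154,"tz": 22,"az": -1.544,"claw": 87}
    - {"tx": -377,"ty": 154,"tz": 22,"az": -1.544,"claw": 87}
    - {"tx": -377,"ty": 154,"tz": 22,"az": -1.544,"claw": 87}
    - {"tx": -377,"ty": 154,"tz": 22,"az": -1.544,"claw": 87}
    - {"tx": -377,"ty": 154,"tz": 22,"az": -1.544,"claw": 87}
    - {"tx": -377,"ty": 154,"tz": 22,"az": -1.544,"claw": 87}
    - {"tx": -377,"ty": 154,"tz": 22,"az": -1.544,"claw": 87}
    - {"tx": -377,"ty": 154,"tz": 22,"az": -1.544,"claw": 87}
    - {"tx": -377,"ty": 154,"tz": 22,"az": -1.544,"claw": 87}

```text
schema error: expected keys tx, ty, tz, ax, ay, az, claw
```

servo_tool:
  deltas:
    - {"az": -0.12}
    - {"az": -0.12}
    - {"az": -0.12}
    - {"az": -0.12}

```text
schema error: expected keys tx, ty, tz, ax, ay, az, claw
```

```bash
python3 - <<'E'
from h import *
delta([.474,-.373,.085],down(191.6))
cv2.imwrite("pics/w1.png",capture("wrist"))
print(sense()["tcp_pos"],sense()["joints"])
H=np.array(calibration("wrist")["hand_eye"]);s=sense()
T=np.eye(4);T[:3,:3]=s["ee_rot"];T[:3,3]=s["tcp_pos"]
for r in recognise("pump_lever_tip","wrist")[:2]:print(r["confidence"],(T@H@np.r_[r["xyz"],1])[:3])
E
```

```text
t 1.1 mm [-377.0004  154.2008  137.5544] rad [-0.      0.     -1.5444]
[ 0.1417 -0.6087  0.2225] [-62.0756  22.0428   0.4498   0.0009 -68.4116 -14.8163]
```

View pics/w1.png

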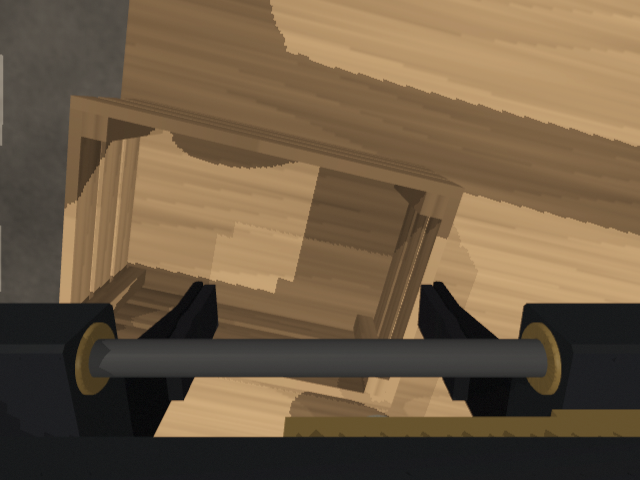

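The wrist view shows only the crate and the fingers, because the move was refused: every row needs all the keys.

servo_tool:
  deltas:
    - {"tx": -377,"ty": 154,"tz": 22,"ax": 0,"ay": 0,"az": -1.544,"claw": 87}
    - {"tx": -377,"ty": 154,"tz": 22,"ax": 0,"ay": 0,"az": -1.544,"claw": 87}
    - {"tx": -377,"ty": 154,"tz": 22,"ax": 0,"ay": 0,"az": -1.544,"claw": 87}
    - {"tx": -377,"ty": 154,"tz": 22,"ax": 0,"ay": 0,"az": -1.544,"claw": 87}
    - {"tx": -377,"ty": 154,"tz": 22,"ax": 0,"ay": 0,"az": -1.544,"claw": 87}
    - {"tx": -377,"ty": 154,"tz": 22,"ax": 0,"ay": 0,"az": -1.544,"claw": 87}
    - {"tx": -377,"ty": 154,"tz": 22,"ax": 0,"ay": 0,"az": -1.544,"claw": 87}
    - {"tx": -377,"ty": 154,"tz": 22,"ax": 0,"ay": 0,"az": -1.544,"claw": 87}
    - {"tx": -377,"ty": 154,"tz": 22,"ax": 0,"ay": 0,"az": -1.544,"claw": 87}
    - {"tx": -377,"ty": 154,"tz": 22,"ax": 0,"ay": 0,"az": -1.544,"claw": 87}
    - {"tx": -377,"ty": 154,"tz": 22,"ax": 0,"ay": 0,"az": -1.544,"claw": 87}
    - {"tx": -377,"ty": 154,"tz": 22,"ax": 0,"ay": 0,"az": -1.544,"claw": 87}

```text
time_s: 2.2
tcp_pos: [0.4758, -0.3716, 0.2001]
ee_rot: [[0.167, -0.986, -0.0], [-0.986, -0.167, 0.0], [-0.0, 0.0, -1.0]]
wrist_force: [-0.8, -0.3, 0.4]
gripper_width: 0.999
gripper_force: 0.0
```

```bash
python3 - <<'E'
from h import *
delta([.474,-.373,.2],down(191.6))
E
```

```text
t 2.2 mm [1.114  2.0633 0.1275] rad [ 0.0003  0.0003 -0.0346]
```

Descend over the ball.

servo_tool:
  deltas:
    - {"tx": 1,"ty": 2,"tz": 20,"ax": 0,"ay": 0,"az": -0.035,"claw": 87}
    - {"tx": 1,"ty": 2,"tz": 40,"ax": 0,"ay": 0,"az": -0.035,"claw": 87}
    - {"tx": 1,"ty": 2,"tz": 40,"ax": 0,"ay": 0,"az": -0.035,"claw": 87}

```text
time_s: 2.45
tcp_pos: [0.47, -0.3728, 0.1565]
ee_rot: [[0.191, -0.982, -0.007], [-0.982, -0.191, 0.005], [-0.006, 0.006, -1.0]]
wrist_force: [-0.1, 1.0, -1.9]
gripper_width: 1.005
gripper_force: 0.0
```

```bash
python3 - <<'E'
from h import *
delta([.474,-.373,.085],down(191.6))
s=sense();im=capture("wrist");cv2.imwrite("pics/w2.png",im)
H=np.array(calibration("wrist")["hand_eye"])
T=np.eye(4);T[:3,:3]=s["ee_rot"];T[:3,3]=s["tcp_pos"]
for r in recognise("pump_lever_tip","wrist")[:2]:print(r["confidence"],(T@H@np.r_[r["xyz"],1])[:3])
c=calibration("wrist");q=np.linalg.inv(T@H)@np.array([.4736,-.373,.1,1]);print("expected px",c["fx"]*q[0]/q[2]+c["cx"],c["fy"]*q[1]/q[2]+c["cy"])
E
```

```text
t 2.45 mm [ 1.3448 -4.304  71.4576] rad [ 0.0057  0.0059 -0.0103]
0.87 [ 0.4829 -0.3683  0.1088]
expected px 312.18737996735325 255.46597512750188
```

View pics/w2.png

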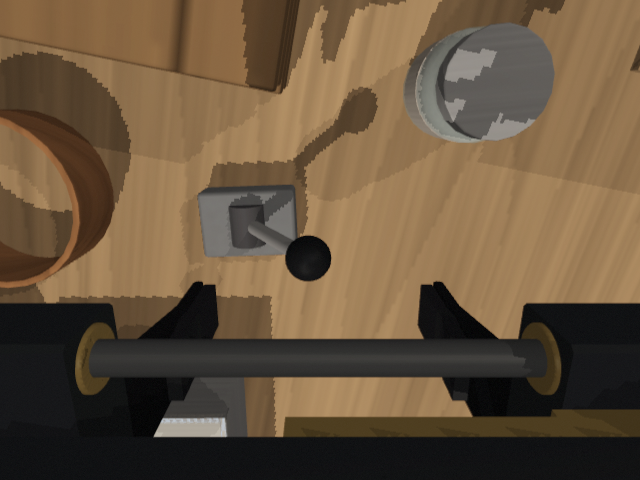

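The ball is at (308,258), 4 px from where my triangulation puts it and centred between the fingers. Descend and cage it.

servo_tool:
  deltas:
    - {"tx": 0,"ty": 0,"tz": 25,"ax": 0,"ay": 0,"az": 0,"claw": 87}
    - {"tx": 0,"ty": 0,"tz": 50,"ax": 0,"ay": 0,"az": 0,"claw": 87}
    - {"tx": 0,"ty": 0,"tz": 74,"ax": 0,"ay": 0,"az": 0,"claw": 87}
    - {"tx": 0,"ty": 0,"tz": 74,"ax": 0,"ay": 0,"az": 0,"claw": 60}
    - {"tx": 0,"ty": 0,"tz": 74,"ax": 0,"ay": 0,"az": 0,"claw": 34}
    - {"tx": 0,"ty": 0,"tz": 74,"ax": 0,"ay": 0,"az": 0,"claw": 34}
    - {"tx": 0,"ty": 0,"tz": 74,"ax": 0,"ay": 0,"az": 0,"claw": 34}
    - {"tx": 0,"ty": 0,"tz": 74,"ax": 0,"ay": 0,"az": 0,"claw": 34}
    - {"tx": 0,"ty": 0,"tz": 74,"ax": 0,"ay": 0,"az": 0,"claw": 34}

```text
time_s: 3.3
tcp_pos: [0.4729, -0.3748, 0.088]
ee_rot: [[0.192, -0.981, 0.002], [-0.981, -0.192, -0.001], [0.002, -0.002, -1.0]]
wrist_force: [-0.2, -0.3, -0.2]
gripper_width: 0.632
gripper_force: 0.0
```

```bash
python3 - <<'E'
from h import *
s=sense();print(s["tcp_pos"],s["wrist_force"],s["gripper_width"]*87)
delta([.5166,-.3600,.098],down(191.6))
E
```

```text
[ 0.4729 -0.3748  0.088 ] [-0.1616 -0.2531 -0.1611] 55.00587725148557
t 3.3 mm [ -6.1655 -45.751   -9.8879] rad [-0.0021 -0.0016 -0.0094]
```

servo_tool:
  deltas:
    - {"tx": 0,"ty": 0,"tz": 0,"ax": 0,"ay": 0,"az": 0,"claw": 32}
    - {"tx": 0,"ty": 0,"tz": 0,"ax": 0,"ay": 0,"az": 0,"claw": 32}
    - {"tx": 0,"ty": 0,"tz": 0,"ax": 0,"ay": 0,"az": 0,"claw": 32}
    - {"tx": 0,"ty": 0,"tz": 0,"ax": 0,"ay": 0,"az": 0,"claw": 32}
    - {"tx": -1,"ty": -9,"tz": -2,"ax": 0,"ay": 0,"az": 0,"claw": 32}
    - {"tx": -2,"ty": -18,"tz": -4,"ax": 0,"ay": 0,"az": 0,"claw": 32}
    - {"tx": -3,"ty": -27,"tz": -6,"ax": 0,"ay": 0,"az": 0,"claw": 32}
    - {"tx": -4,"ty": -36,"tz": -8,"ax": 0,"ay": 0,"az": 0,"claw": 32}
    - {"tx": -5,"ty": -45,"tz": -10,"ax": 0,"ay": 0,"az": 0,"claw": 32}
    - {"tx": -5,"ty": -45,"tz": -10,"ax": 0,"ay": 0,"az": 0,"claw": 32}
    - {"tx": -5,"ty": -45,"tz": -10,"ax": 0,"ay": 0,"az": 0,"claw": 32}
    - {"tx": -5,"ty": -45,"tz": -10,"ax": 0,"ay": 0,"az": 0,"claw": 32}

```text
time_s: 4.3
tcp_pos: [0.5155, -0.3606, 0.0963]
ee_rot: [[0.192, -0.981, -0.0], [-0.981, -0.192, 0.0], [-0.0, 0.0, -1.0]]
wrist_force: [-0.3, 0.5, -0.3]
gripper_width: 0.369
gripper_force: 0.0
```

```bash
python3 - <<'E'
from h import *
s=sense();print(s["tcp_pos"],s["wrist_force"],s["gripper_width"]*87,s["gripper_force"])
delta([.5166,-.3610,.098],down(191.6))
im=capture("scene")
cv2.imwrite("pics/s2.png",cv2.resize(im[130:240,180:290],None,fx=5,fy=5))
for P in([.5166,-.36,.112],[.5166,-.36,.022]):print((np.array(pix("scene",P))-[180,130])*5)
E
```

```text
[ 0.5155 -0.3606  0.0963] [-0.3164  0.5099 -0.2627] 32.09722985814631 0.0
t 4.3 mm [ 0.5607 -0.9926 -1.7462] rad [ 0.      0.0004 -0.0093]
[242.1843 305.2887]
[259.404 430.906]
```

View pics/s2.png

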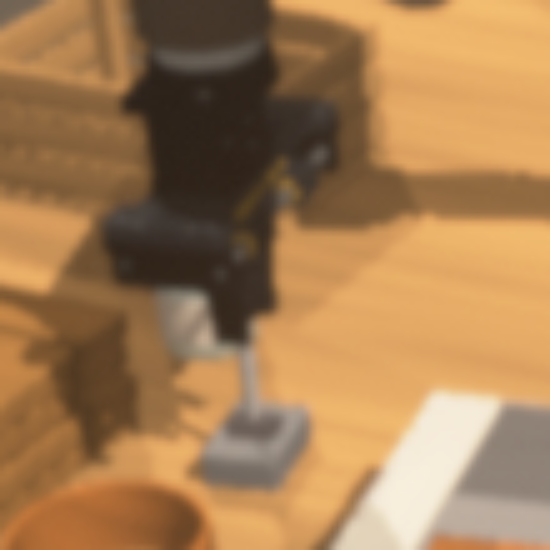

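The rod (250,380) stands upright under the caged ball. Nudge 2 mm, open a little, lift away.

servo_tool:
  deltas:
    - {"tx": 0,"ty": -2.5,"tz": 0,"ax": 0,"ay": 0,"az": 0,"claw": 32}
    - {"tx": 0,"ty": -2.5,"tz": 0,"ax": 0,"ay": 0,"az": 0,"claw": 32}
    - {"tx": 0,"ty": -2.5,"tz": 0,"ax": 0,"ay": 0,"az": 0,"claw": 32}
    - {"tx": 0,"ty": -1,"tz": 0,"ax": 0,"ay": 0,"az": 0,"claw": 50}
    - {"tx": 0,"ty": -1,"tz": 0,"ax": 0,"ay": 0,"az": 0,"claw": 50}
    - {"tx": 0,"ty": -1,"tz": 0,"ax": 0,"ay": 0,"az": 0,"claw": 50}
    - {"tx": 0,"ty": -1,"tz": 0,"ax": 0,"ay": 0,"az": 0,"claw": 50}
    - {"tx": 0,"ty": -1,"tz": -20,"ax": 0,"ay": 0,"az": 0,"claw": 50}
    - {"tx": 0,"ty": -1,"tz": -50,"ax": 0,"ay": 0,"az": 0,"claw": 50}
    - {"tx": 0,"ty": -1,"tz": -80,"ax": 0,"ay": 0,"az": 0,"claw": 50}
    - {"tx": 0,"ty": -1,"tz": -110,"ax": 0,"ay": 0,"az": 0,"claw": 50}
    - {"tx": 0,"ty": -1,"tz": -110,"ax": 0,"ay": 0,"az": 0,"claw": 50}

```text
time_s: 5.35
tcp_pos: [0.5195, -0.3629, 0.2143]
ee_rot: [[0.193, -0.981, 0.012], [-0.981, -0.193, -0.007], [0.01, -0.01, -1.0]]
wrist_force: [0.5, 1.3, 1.1]
gripper_width: 0.573
gripper_force: 0.0
```

```bash
python3 - <<'E'
from h import *
# grasp at trough y=-5,x=10 ; approach z .15
a=np.radians(10.9);X=np.array([np.cos(a),np.sin(a)]);Y=np.array([-X[1],X[0]])
p=np.array([.5743,-.0582])+Y*.025
print(p);delta([*p,.16],down(191.0))
E
```

```text
[ 0.5696 -0.0337]
t 5.35 mm [-313.8719 -112.1242   52.4818] rad [-0.0101 -0.0095  0.0022]
```

servo_tool:
  deltas:
    - {"tx": -35,"ty": -13,"tz": 0,"ax": 0,"ay": 0,"az": 0,"claw": 50}
    - {"tx": -70,"ty": -26,"tz": 0,"ax": 0,"ay": 0,"az": 0,"claw": 50}
    - {"tx": -105,"ty": -39,"tz": 5,"ax": 0,"ay": 0,"az": 0,"claw": 50}
    - {"tx": -140,"ty": -52,"tz": 10,"ax": 0,"ay": 0,"az": 0,"claw": 50}
    - {"tx": -175,"ty": -65,"tz": 15,"ax": 0,"ay": 0,"az": 0,"claw": 50}
    - {"tx": -210,"ty": -78,"tz": 20,"ax": 0,"ay": 0,"az": 0,"claw": 50}
    - {"tx": -245,"ty": -91,"tz": 30,"ax": 0,"ay": 0,"az": 0,"claw": 50}
    - {"tx": -280,"ty": -104,"tz": 40,"ax": 0,"ay": 0,"az": 0,"claw": 50}
    - {"tx": -311,"ty": -115,"tz": 47,"ax": 0,"ay": 0,"az": 0,"claw": 50}
    - {"tx": -311,"ty": -115,"tz": 47,"ax": 0,"ay": 0,"az": 0,"claw": 50}
    - {"tx": -311,"ty": -115,"tz": 47,"ax": 0,"ay": 0,"az": 0,"claw": 50}
    - {"tx": -311,"ty": -115,"tz": 47,"ax": 0,"ay": 0,"az": 0,"claw": 50}

```text
time_s: 6.35
tcp_pos: [0.5696, -0.0334, 0.1595]
ee_rot: [[0.192, -0.981, -0.0], [-0.981, -0.192, -0.0], [0.0, 0.0, -1.0]]
wrist_force: [-0.5, 0.1, -0.4]
gripper_width: 0.577
gripper_force: 0.0
```

```bash
python3 - <<'E'
from h import *
s=sense();im=capture("wrist");sc=capture("scene")
H=np.array(calibration("wrist")["hand_eye"]);c=calibration("wrist")
T=np.eye(4);T[:3,:3]=s["ee_rot"];T[:3,3]=s["tcp_pos"];G=T@H
K=np.array([[c["fx"],0,c["cx"]],[0,c["fy"],c["cy"]],[0,0,1]])
def P(p):
    q=np.linalg.inv(G)@np.r_[p,1];return tuple(int(v) for v in (K@q[:3]/q[2])[:2])
a=np.radians(10.9);X=np.array([np.cos(a),np.sin(a),0]);Y=np.array([-X[1],X[0],0])
o=np.array([.5743,-.0582,.034])
for k in(-.014,.014): cv2.line(im,P(o+k*X-.05*Y),P(o+k*X+.12*Y),(255,0,0),1)
m=[r for r in trace("batten","wrist")[:1]]
if m: 
    ys,xs=np.nonzero(m[0]["mask"]);print(m[0]["confidence"],cv2.minAreaRect(np.c_[xs,ys].astype(np.float32)))
crop=cv2.resize(sc[160:240,180:290],None,fx=4,fy=4)
out=np.zeros((480,640+0,3),np.uint8);out[:]=im;out[:200,:]=im[:200,:]
out[0:220,0:300]=cv2.resize(sc[165:239,190:290],(300,220))
cv2.imwrite("pics/w3.png",out)
print("px upright",[( (np.array(pix("scene",q))-[190,165])*[3,220/74]) for q in([.5166,-.36,.112],[.5166,-.36,.022])])
delta([.5696,-.0337,.013],down(191.0))
E
```

```text
0.87 ((310.0, 168.5), (337.0, 44.0), 90.0)
px upright [array([115.3106,  77.4689]), array([125.6424, 152.1603])]
t 6.5 mm [ -0.8329  -0.102  146.8742] rad [-0.0005 -0.0001 -0.0006]
```

View pics/w3.png

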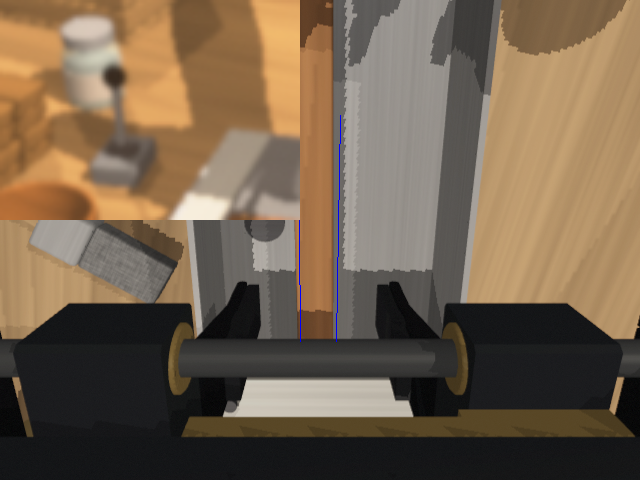

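The lever ball sits at the predicted upright position (115,77). The batten, at column 317, is centred between the fingers, which sit at 260 and 377. Descend.

servo_tool:
  deltas:
    - {"tx": -1,"ty": 0,"tz": 30,"ax": 0,"ay": 0,"az": 0,"claw": 50}
    - {"tx": -1,"ty": 0,"tz": 60,"ax": 0,"ay": 0,"az": 0,"claw": 50}
    - {"tx": -1,"ty": 0,"tz": 85,"ax": 0,"ay": 0,"az": 0,"claw": 50}
    - {"tx": -1,"ty": 0,"tz": 105,"ax": 0,"ay": 0,"az": 0,"claw": 50}
    - {"tx": -1,"ty": 0,"tz": 120,"ax": 0,"ay": 0,"az": 0,"claw": 50}
    - {"tx": -1,"ty": 0,"tz": 130,"ax": 0,"ay": 0,"az": 0,"claw": 50}
    - {"tx": -1,"ty": 0,"tz": 138,"ax": 0,"ay": 0,"az": 0,"claw": 50}
    - {"tx": -1,"ty": 0,"tz": 143,"ax": 0,"ay": 0,"az": 0,"claw": 50}
    - {"tx": -1,"ty": 0,"tz": 146,"ax": 0,"ay": 0,"az": 0,"claw": 50}
    - {"tx": -1,"ty": 0,"tz": 146,"ax": 0,"ay": 0,"az": 0,"claw": 50}

```text
time_s: 7.33
tcp_pos: [0.5696, -0.0327, 0.0136]
ee_rot: [[0.192, -0.981, 0.0], [-0.981, -0.192, 0.0], [0.0, -0.0, -1.0]]
wrist_force: [0.2, -0.8, -0.4]
gripper_width: 0.572
gripper_force: 0.0
```

servo_tool:
  deltas:
    - {"tx": 0,"ty": 0,"tz": 0,"ax": 0,"ay": 0,"az": 0,"claw": 15}
    - {"tx": 0,"ty": 0,"tz": 0,"ax": 0,"ay": 0,"az": 0,"claw": 15}
    - {"tx": 0,"ty": 0,"tz": 0,"ax": 0,"ay": 0,"az": 0,"claw": 15}
    - {"tx": 0,"ty": 0,"tz": 0,"ax": 0,"ay": 0,"az": 0,"claw": 15}
    - {"tx": 0,"ty": 0,"tz": 0,"ax": 0,"ay": 0,"az": 0,"claw": 15}
    - {"tx": 0,"ty": 0,"tz": 0,"ax": 0,"ay": 0,"az": 0,"claw": 15}
    - {"tx": 0,"ty": 0,"tz": 0,"ax": 0,"ay": 0,"az": 0,"claw": 15}
    - {"tx": 0,"ty": 0,"tz": 0,"ax": 0,"ay": 0,"az": 0,"claw": 15}

```text
time_s: 8.0
tcp_pos: [0.5701, -0.0323, 0.0142]
ee_rot: [[0.192, -0.981, 0.002], [-0.981, -0.192, 0.0], [0.0, -0.002, -1.0]]
wrist_force: [-0.1, 0.8, 4.0]
gripper_width: 0.318
gripper_force: 30.0
```

Gripped (27.7 mm). Lift 2 mm and slide towards the long cover.

servo_tool:
  deltas:
    - {"tx": 0,"ty": 0,"tz": -2,"ax": 0,"ay": 0,"az": 0,"claw": 15}
    - {"tx": -4,"ty": 0,"tz": -2,"ax": 0,"ay": 0,"az": 0,"claw": 15}
    - {"tx": -8,"ty": 0,"tz": -2,"ax": 0,"ay": 0,"az": 0,"claw": 15}
    - {"tx": -12,"ty": 0,"tz": -2,"ax": 0,"ay": 0,"az": 0,"claw": 15}
    - {"tx": -16,"ty": 0,"tz": -2,"ax": 0,"ay": 0,"az": 0,"claw": 15}
    - {"tx": -18,"ty": 0,"tz": -2,"ax": 0,"ay": 0,"az": 0,"claw": 15}
    - {"tx": -18,"ty": 0,"tz": -2,"ax": 0,"ay": 0,"az": 0,"claw": 15}

```text
time_s: 8.58
tcp_pos: [0.5657, -0.0143, 0.0154]
ee_rot: [[0.193, -0.981, -0.0], [-0.981, -0.193, -0.0], [-0.0, 0.0, -1.0]]
wrist_force: [-0.7, -0.3, -0.5]
gripper_width: 0.319
gripper_force: 30.0
```

```bash
python3 - <<'E'
from h import *
s=sense();print(s["tcp_pos"],s["wrist_force"],s["gripper_force"])
im=capture("top");cv2.imwrite("pics/t2.png",cv2.resize(im[190:310,250:430],None,fx=4,fy=4,interpolation=cv2.INTER_CUBIC))
E
```

```text
[ 0.5657 -0.0143  0.0154] [-0.7037 -0.2748 -0.5287] 29.960439205169678
```

View pics/t2.png

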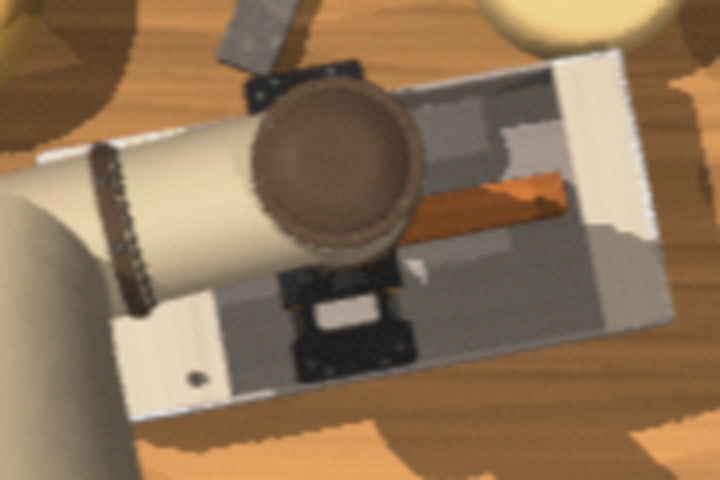

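The batten's -y end is now free: its end face is at crop (565,193), about 8 mm clear of the short cover's edge at about 578. Compute where its end is.

```bash
python3 - <<'E'
from h import *
t=lambda x,y,z:onplane("top",250+(x+.5)/4-.5,190+(y+.5)/4-.5,z)
R=(t(560,173,.037)+t(569,213,.037))/2
a=np.radians(10.9);Y=np.array([-np.sin(a),np.cos(a)])
c=np.array([.5591,-.0326]);p=np.array([.5657,-.0143])
print(R,"end in trough y",(R[:2]-c)@Y,"tcp y",(p-c)@Y,"tcp to end",(p-R[:2])@Y)
for q in((555,70),(605,333)):print("cover edge y",(t(*q,.075)[:2]-c)@Y)
E
```

```text
[ 0.5932 -0.1696  0.037 ] end in trough y -0.14101601762672475 tcp y 0.016721814518611645 tcp to end 0.15773783214533638
cover edge y -0.14447216637755692
cover edge y -0.1423992949173428
```

The grasp is 3 mm from the batten's middle. Slide 4 mm more, then tilt the -y end up about the left bottom edge.

servo_tool:
  deltas:
    - {"tx": -4,"ty": 0,"tz": 0,"ax": 0,"ay": 0,"az": 0,"claw": 15}
    - {"tx": -4.5,"ty": 0,"tz": -8,"ax": 0,"ay": 0.05,"az": 0,"claw": 15}
    - {"tx": -5.5,"ty": 0,"tz": -16,"ax": 0,"ay": 0.1,"az": 0,"claw": 15}
    - {"tx": -5.8,"ty": 0,"tz": -24,"ax": 0,"ay": 0.15,"az": 0,"claw": 15}
    - {"tx": -6.4,"ty": 0,"tz": -32,"ax": 0,"ay": 0.2,"az": 0,"claw": 15}
    - {"tx": -7.4,"ty": 0,"tz": -39.5,"ax": 0,"ay": 0.25,"az": 0,"claw": 15}
    - {"tx": -7.7,"ty": 0,"tz": -47,"ax": 0,"ay": 0.297,"az": 0,"claw": 15}
    - {"tx": -7.7,"ty": 0,"tz": -47,"ax": 0,"ay": 0.297,"az": 0,"claw": 15}
    - {"tx": -7.7,"ty": 0,"tz": -47,"ax": 0,"ay": 0.297,"az": 0,"claw": 15}
    - {"tx": -7.7,"ty": 0,"tz": -47,"ax": 0,"ay": 0.297,"az": 0,"claw": 15}

```text
time_s: 9.47
tcp_pos: [0.5644, -0.0073, 0.0623]
ee_rot: [[0.183, -0.982, 0.056], [-0.939, -0.191, -0.286], [0.291, 0.0, -0.957]]
wrist_force: [-0.0, 0.5, -1.5]
gripper_width: 0.325
gripper_force: 30.0
```

```bash
python3 - <<'E'
from h import *
s=sense();print(s["tcp_pos"],s["wrist_force"],s["moment"],s["gripper_force"])
im=capture("scene");cv2.imwrite("pics/s3.png",cv2.resize(im[130:290,220:430],None,fx=3.5,fy=3.5))
E
```

```text
[ 0.5644 -0.0073  0.0623] [-0.0311  0.4607 -1.544 ] [0.7505 0.2545 0.0006] 29.960168302059174
```

View pics/s3.png

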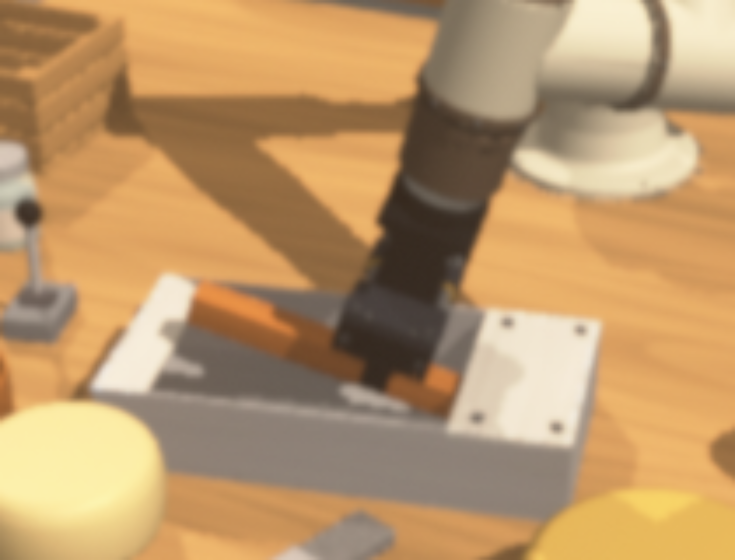

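The batten is tilted: its -y end, at crop (200,300), is rising above the cover and the left end is still under the long cover. The picture quota is used up, so I'll check the tilt numerically from the mask.

```bash
cat >> h.py <<'E'
def check(cams=("scene","top")):
    s=sense();R=np.array(s["ee_rot"]);p=np.array(s["tcp_pos"])
    for nm,x in(("right",158),("left",-152)):
        print(nm,"centre pred",p+R@np.array([x,0,-7])/1e3)
    for cam in cams:
        capture(cam);r=trace("batten",cam)[:1]
        if not r: print(cam,"none");continue
        pr=np.zeros((480,640),np.uint8)
        pts=np.array([pix(cam,p+R@np.array([x,y,z])/1e3) for x in(158,-152) for y in(-14,14) for z in(7,-21)],np.float32)
        cv2.fillConvexPoly(pr,cv2.convexHull(pts).astype(np.int32),1)
        for n,m in(("mask",r[0]["mask"].astype(np.uint8)),("pred",pr)):
            ys,xs=np.nonzero(m);print(cam,n,r[0]["confidence"],len(xs),"x",xs.min(),xs.max(),"y",ys.min(),ys.max(),"at xmin y",ys[xs==xs.min()].mean(),"at xmax y",ys[xs==xs.max()].mean())
    print(s["time_s"],s["wrist_force"],s["gripper_force"])
E
python3 -c "
from h import *
check()"
```

```text
right centre pred [ 0.5929 -0.1539  0.115 ]
left centre pred [0.5363 0.1372 0.0246]
scene mask 0.81 864 x 273 352 y 210 249 at xmin y 219.5 at xmax y 238.0
scene pred 0.81 1681 x 272 381 y 209 261 at xmin y 221.0 at xmax y 249.0
top mask 0.73 723 x 328 391 y 229 251 at xmin y 244.0 at xmax y 238.5
top pred 0.73 1612 x 270 390 y 227 264 at xmin y 254.0 at xmax y 238.0
9.5167 [ 0.3877  0.5726 -1.3466] 29.96023803949356
```

Prediction and mask agree (tilt 17°, right end at z=0.115, left at 0.025). Draw it out along its own axis.

servo_tool:
  deltas:
    - {"tx": 5,"ty": 0,"tz": 0,"ax": 0,"ay": 0,"az": 0,"claw": 15}
    - {"tx": 14,"ty": 0,"tz": 0,"ax": 0,"ay": 0,"az": 0,"claw": 15}
    - {"tx": 24,"ty": 0,"tz": 0,"ax": 0,"ay": 0,"az": 0,"claw": 15}
    - {"tx": 34,"ty": 0,"tz": 0,"ax": 0,"ay": 0,"az": 0,"claw": 15}
    - {"tx": 44,"ty": 0,"tz": 0,"ax": 0,"ay": 0,"az": 0,"claw": 15}
    - {"tx": 54,"ty": 0,"tz": 0,"ax": 0,"ay": 0,"az": 0,"claw": 15}
    - {"tx": 64,"ty": 0,"tz": 0,"ax": 0,"ay": 0,"az": 0,"claw": 15}
    - {"tx": 74,"ty": 0,"tz": 0,"ax": 0,"ay": 0,"az": 0,"claw": 15}
    - {"tx": 84,"ty": 0,"tz": 0,"ax": 0,"ay": 0,"az": 0,"claw": 15}
    - {"tx": 94,"ty": 0,"tz": 0,"ax": 0,"ay": 0,"az": 0,"claw": 15}
    - {"tx": 102,"ty": 0,"tz": 0,"ax": 0,"ay": 0,"az": 0,"claw": 15}
    - {"tx": 102,"ty": 0,"tz": 0,"ax": 0,"ay": 0,"az": 0,"claw": 15}

```text
time_s: 10.72
tcp_pos: [0.5835, -0.1043, 0.0929]
ee_rot: [[0.182, -0.982, 0.056], [-0.939, -0.19, -0.287], [0.293, -0.001, -0.956]]
wrist_force: [0.8, 0.6, -1.2]
gripper_width: 0.32
gripper_force: 30.0
```

```bash
python3 -c "
from h import *
check()
a=np.radians(10.9);Y=np.array([-np.sin(a),np.cos(a)]);s=sense();p=np.array(s['tcp_pos'])+np.array(s['ee_rot'])@[-.152,0,-.007]
print('left y',(p[:2]-[.5591,-.0326])@Y)"
```

```text
right centre pred [ 0.6118 -0.2507  0.1459]
left centre pred [0.5555 0.0404 0.0551]
scene mask 0.88 1225 x 239 345 y 197 246 at xmin y 205.5 at xmax y 236.0
scene pred 0.88 1662 x 238 346 y 196 248 at xmin y 207.0 at xmax y 234.5
top mask 0.97 707 x 375 432 y 220 242 at xmin y 235.0 at xmax y 228.5
top pred 0.97 1651 x 307 432 y 218 256 at xmin y 246.0 at xmax y 229.0
10.7167 [ 0.7838  0.6366 -1.1681] 29.960128962993622
left y 0.07392818586604837
```

It's clear of the long cover by about 20 mm. Lift straight up, then level.

servo_tool:
  deltas:
    - {"tx": 3,"ty": 0,"tz": -10,"ax": 0,"ay": 0,"az": 0,"claw": 15}
    - {"tx": 6,"ty": 0,"tz": -20,"ax": 0,"ay": 0,"az": 0,"claw": 15}
    - {"tx": 9,"ty": 0,"tz": -31,"ax": 0,"ay": 0,"az": 0,"claw": 15}
    - {"tx": 13,"ty": 0,"tz": -43,"ax": 0,"ay": 0,"az": 0,"claw": 15}
    - {"tx": 17,"ty": 0,"tz": -56,"ax": 0,"ay": -0.05,"az": 0,"claw": 15}
    - {"tx": 20,"ty": 0,"tz": -67,"ax": 0,"ay": -0.1,"az": 0,"claw": 15}
    - {"tx": 23,"ty": 0,"tz": -77,"ax": 0,"ay": -0.15,"az": 0,"claw": 15}
    - {"tx": 26,"ty": 0,"tz": -86,"ax": 0,"ay": -0.2,"az": 0,"claw": 15}
    - {"tx": 28,"ty": 0,"tz": -92,"ax": 0,"ay": -0.25,"az": 0,"claw": 15}
    - {"tx": 29,"ty": 0,"tz": -95,"ax": 0,"ay": -0.297,"az": 0,"claw": 15}
    - {"tx": 29,"ty": 0,"tz": -95,"ax": 0,"ay": -0.297,"az": 0,"claw": 15}
    - {"tx": 29,"ty": 0,"tz": -95,"ax": 0,"ay": -0.297,"az": 0,"claw": 15}

```text
time_s: 11.92
tcp_pos: [0.5832, -0.1031, 0.1915]
ee_rot: [[0.191, -0.982, -0.0], [-0.982, -0.191, -0.001], [0.001, 0.0, -1.0]]
wrist_force: [-0.4, 0.6, -2.8]
gripper_width: 0.32
gripper_force: 30.0
```

servo_tool:
  deltas:
    - {"tx": 0,"ty": 0,"tz": 0,"ax": 0,"ay": 0,"az": 0,"claw": 15}
    - {"tx": 0,"ty": 0,"tz": 0,"ax": 0,"ay": 0,"az": 0,"claw": 15}
    - {"tx": 0,"ty": 0,"tz": 0,"ax": 0,"ay": 0,"az": 0,"claw": 15}
    - {"tx": 0,"ty": 0,"tz": 0,"ax": 0,"ay": 0,"az": 0,"claw": 15}
    - {"tx": 0,"ty": 0,"tz": 0,"ax": 0,"ay": 0,"az": 0,"claw": 15}
    - {"tx": 0,"ty": 0,"tz": 0,"ax": 0,"ay": 0,"az": 0,"claw": 15}

```text
time_s: 12.42
tcp_pos: [0.5831, -0.1027, 0.1916]
ee_rot: [[0.192, -0.981, -0.0], [-0.981, -0.192, -0.0], [0.0, 0.0, -1.0]]
wrist_force: [-0.2, 0.4, -1.4]
gripper_width: 0.321
gripper_force: 30.0
```

```bash
python3 -c "
from h import *
check()
r=trace('pump_lever_base','scene')[:1]
if r:
    ys,xs=np.nonzero(r[0]['mask']);print(r[0]['confidence'],'lever top px',ys.min(),xs[ys==ys.min()].mean(),'expected',pix('scene',[.5166,-.361,.125]))
for l in ('jar','mould','brush','cheese_a'):
  for q in recognise(l,'top')[:2]: print(l,q['confidence'],w('top',q['xyz']))"
```

```text
right centre pred [ 0.6135 -0.2578  0.1986]
left centre pred [0.5539 0.0465 0.1986]
scene mask 0.83 1388 x 234 348 y 180 203 at xmin y 185.0 at xmax y 194.0
scene pred 0.83 1724 x 233 348 y 178 203 at xmin y 184.0 at xmax y 191.0
top mask 0.92 796 x 319 442 y 215 250 at xmin y 245.5 at xmax y 223.5
top pred 0.92 2005 x 304 442 y 213 251 at xmin y 239.5 at xmax y 224.0
12.4167 [-0.1561  0.4135 -1.3642] 29.96013432741165
0.63 lever top px 186 227.5 expected (np.float64(227.64478340389263), np.float64(187.23469106596946))
jar 0.62 [ 0.3962 -0.465   0.0901]
mould 0.43 [ 0.5893 -0.1896  0.2096]
brush 0.69 [0.7729 0.002  0.0175]
cheese_a 0.59 [0.7254 0.2668 0.083 ]
```

The batten is level, still and held, and its mask matches the prediction. The lever's top is where idle puts it.

```bash
python3 -c "
from station import *
print(finish_job())"
```

```text
the job is handed in; nothing more can be done
None
```

I set the pump lever to idle and drew the batten out tilted at about 17°. I handed the job in at about 12 s of the 58 s, with the batten held level and still about 110 mm clear above the covers; the verdict was not shown.

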